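# Pack the control-panel kit tray

### The job

Pack the control-panel kit: stand the red lamp, the green lamp, the blue-topped relay and the cable gland with the yellow plug in the kit tray, each upright on the floor of the tub of its own colour, set down rather than dropped. Leave the lamp with the white lens and the relay with the black top standing where they are.

Things in the scene. Friction and masses are not known exactly. Their poses are not given: they have to be found in the camera images.
- lamp_red: Panel indicator lamp standing upright, red lens up, 67 mm tall: black round body 36 mm across from the underside to 37 mm, silver bezel 40 mm across from 37 to 55 mm (grip here from any side), dome lens 33 mm across on top. About 80 g. Origin: centre of the underside; z up. Belongs in the red tub.
- lamp_green: Panel indicator lamp standing upright, green lens up, 67 mm tall: black round body 36 mm across from the underside to 37 mm, silver bezel 40 mm across from 37 to 55 mm (grip here from any side), dome lens 33 mm across on top. About 80 g. Origin: centre of the underside; z up. Belongs in the green tub.
- relay_blue: Plug-in relay standing upright, 66 mm tall: white square case 36 x 36 mm (sides face along its x and y axes) on a black foot 38 x 38 mm, 12 mm high; the flat top, 32 mm square, is blue. About 90 g. Origin: centre of the underside; z up. Belongs in the blue tub.
- gland_yellow: Cable gland standing upright, 66 mm tall: black plastic, 40 mm across, with a narrower threaded waist (32 mm) between 10 and 22 mm, dome nut 40 mm across from 22 to 54 mm (grip here from any side), and a yellow plug 33 mm across on top. About 60 g. Origin: centre of the underside; z up. Belongs in the yellow tub.
- lamp_white: Panel indicator lamp standing upright, white lens up, 67 mm tall: black round body 36 mm across from the underside to 37 mm, silver bezel 40 mm across from 37 to 55 mm (grip here from any side), dome lens 33 mm across on top. About 80 g. Origin: centre of the underside; z up. A look-alike that is not part of the kit.
- relay_black: Plug-in relay standing upright, 66 mm tall: white square case 36 x 36 mm (sides face along its x and y axes) on a black foot 38 x 38 mm, 12 mm high; the flat top, 32 mm square, is black. About 90 g. Origin: centre of the underside; z up. A look-alike that is not part of the kit. All six parts stand 85 mm or more apart (centres); tools lower than 30 mm lie between.
- tub_red: Open square tub of red plastic, 74 x 74 mm outside, 66 x 66 mm inside, 20 mm high, floor 4 mm thick. Origin: centre of its underside, 4 mm above the table; x and y along its sides. Fixed in the fixed grey kit tray (204 x 204 mm, rim 14 mm high) with the other tubs, two by two, 92 mm between centres; corners, tray place and turn vary.
- tub_green: Open square tub of green plastic, 74 x 74 mm outside, 66 x 66 mm inside, 20 mm high, floor 4 mm thick. Origin: centre of its underside, 4 mm above the table; x and y along its sides. Fixed in the kit tray like the red tub.
- tub_blue: Open square tub of blue plastic, 74 x 74 mm outside, 66 x 66 mm inside, 20 mm high, floor 4 mm thick. Origin: centre of its underside, 4 mm above the table; x and y along its sides. Fixed in the kit tray like the red tub.
- tub_yellow: Open square tub of yellow plastic, 74 x 74 mm outside, 66 x 66 mm inside, 20 mm high, floor 4 mm thick. Origin: centre of its underside, 4 mm above the table; x and y along its sides. Fixed in the kit tray like the red tub.
There are look-alikes about, which are no part of the job. What is shaped like the gland_yellow but orange is not meant.

How it is judged:
By the outcome, as a careful person would: the job done as asked, in the order asked, and still so for the second after the job is handed in, with the robot touching nothing.
It also fails if it takes over 102 s, if anything falls off the work surface, if the arm or the gripper's body presses on something with over 40 N, if the wrist force passes 120 N, or if a joint passes its speed limit or range.

### The arm

A 6-joint arm with a two-finger parallel gripper is mounted at the origin on the work surface. World frame = base frame: x ahead of the robot, y to its left, z up, the work surface at z = 0. Lengths are in m, angles in rad, forces in N, time in s.
With the tool pointing down it reaches from about 0.3 to 0.775 m from the base axis. Payload 14.6 kg.
Tool frame: the origin (TCP) lies between the finger pads; the fingertips stand 8 mm ahead of it and the grasp point (between the pads) lies 11 mm behind it; x points along the fingers, y is the direction in which the jaws open and shut, and the axes are right-handed (so a half turn about x gives the same grasp; the last joint's range is limited). The gripper opens to 94 mm and grips with 3 to 60 N. Pads are 16 mm wide; open, the fingers measure 119 mm over their backs; the gripper's body (75 mm by 177 mm) begins 78 mm behind the grasp point.
Start: joints at [-1.364, 0.3, 1.521, -0, 1.321, -0.067], TCP at [0.149, -0.53, 0.213] pointing down, gripper open.
Joint ranges: [-3.03, 3.03], [-0.79, 2.21], [0.23, 2.52], [-1.04, 4.18], [0, 3.07], [-2.55, 2.55]. Speed limits (rad/s): [2.22, 2.22, 2.57, 3.14, 3.14, 3.14].

### API

Orientations are given as [roll, pitch, yaw] about the fixed x, y, z axes, in that order (R = Rz(yaw) Ry(pitch) Rx(roll)).
In Python, from station import ctrl gives the robot as it stands.
- The arm moves only by the shell command python3 -m creep 'ROWS' [FORCE]. ROWS is a JSON object of lists of equal length, an entry for each row: "hand": the closure, from -1 (fully open) to 1 (shut); "slide": the shift along the tool's x, y, z in m, a list of three; "spin": the turn about the tool's x in degrees. A call has 1 to 12 rows; each row is the pose to reach, as a shift and turn from the pose commanded when the call began, along the tool's axes at that moment; what a row does not reach only later rows make up. A row lasts 1/12 s, in which the tool goes at most 41.7 mm and 7.16 degrees, less where a joint would pass 70% of its speed; a pose out of reach is approached as far as the arm can. A call with a gripper value outside its range is refused whole. The fingers move at their own pace and stop on an object; FORCE is the grip in N (left out, the last holds). Time passes only in rows, so rows that repeat a pose let the fingers close. It gives the time, the measured TCP pose, the force and the opening at its end, in the units of the state.
- ctrl.get_obs(): the state, without advancing time (a new reading comes with each control period).
- ctrl.camera(name): name is "side" or "top" or "wrist"; returns the picture (480x640x3 uint8, red, green, blue); there is no depth.
- ctrl.calibration(name): a dict with "K" (3x3 intrinsics, pixels), "R" (3x3) and "t" (3): a world point X has camera coordinates R X + t. Camera axes: x right, y down, z forward; pixel columns grow to the right and rows downward; lengths in m; the calibration is good to about 2 mm. A picture is of the moment at which its call begins: read the wrist's pose just before it. calibration takes no time and is no camera call; for the wrist camera it gives the pose at the moment of the call.
- ctrl.hand_in(): hands the job in, once; it reports no verdict.
The state is a dict: "time_s": time; "qpos": joint angles; "joint_vel": joint speeds; "tau": joint torques, N m; "ee_pos": TCP position; "eef_rot": TCP orientation; "force": force on the tool from outside, world axes, zero at the start; "moment": the same for the moment, N m; "grip_width": finger opening in m.
Only numpy, scipy, OpenCV 4.12 (cv2) and the standard library are available. Lean on these libraries where they do the work, as an engineer would, in place of code of your own. Each camera call takes 0.05 s, during which the arm holds its last target.

## Working session

There is one attempt and no reset: what is moved stays moved. The work goes in short steps, Python scripts to look and compute and a shell command to move; the robot and the scene stay as the last step left them, time stands still between calls to the robot, and variables do not carry over. Pictures are saved under pics/ and viewed, and the job is handed in when it is done.

```bash
mkdir -p pics; ls; python3 - <<'E'
from station import ctrl
import cv2
o=ctrl.get_obs();print(o)
for n in("top","side","wrist"):
    c=ctrl.calibration(n);print(n,c)
    cv2.imwrite(f"pics/{n}0.png",ctrl.camera(n)[:,:,::-1])
E
```

```text
pics
{'time_s': 0.0, 'qpos': array([-1.36361128e+00,  3.00488218e-01,  1.52155135e+00, -2.01860236e-05,
        1.32071970e+00, -6.66313445e-02]), 'joint_vel': array([ 0.00063267, -0.00022391, -0.00046811, -0.0005517 , -0.00094813,
       -0.00097   ]), 'tau': array([ 2.09282807e-04, -5.31808734e+01, -3.52735376e+01,  7.07540126e-02,
        2.43670604e-02, -1.27353223e-04]), 'ee_pos': array([ 0.14864882, -0.52927456,  0.21288952]), 'eef_rot': array([-1.62066934,  1.56962955,  1.79474471]), 'force': array([-0.1755307 , -0.28990945, -0.58492629]), 'moment': array([ 0.03559284, -0.05716879, -0.03179255]), 'grip_width': 0.094234438250389}
top {'K': array([[456.135836  ,   0.        , 313.23759666],
       [  0.        , 456.135836  , 242.72487198],
       [  0.        ,   0.        ,   1.        ]]), 'R': array([[-0.01040786, -0.9996191 ,  0.02556032],
       [-0.99229975,  0.00716986, -0.12365197],
       [ 0.1234216 , -0.02665045, -0.9919964 ]]), 't': array([-0.05517816,  0.53291955,  0.7805146 ])}
side {'K': array([[505.47304501,   0.        , 316.4583152 ],
       [  0.        , 505.47304501, 242.57338795],
       [  0.        ,   0.        ,   1.        ]]), 'R': array([[ 0.97297271, -0.23091686, -0.00122564],
       [-0.16434567, -0.68872568, -0.70614972],
       [ 0.16221775,  0.68726584, -0.70806148]]), 't': array([-0.53576224,  0.08792514,  0.87265374])}
wrist {'K': array([[342.22303124,   0.        , 322.86375656],
       [  0.        , 342.22303124, 240.40385344],
       [  0.        ,   0.        ,   1.        ]]), 'R': array([[ 2.70442017e-01, -9.62736202e-01, -3.47067364e-04],
       [-9.25497510e-01, -2.60080565e-01,  2.75340624e-01],
       [-2.65170652e-01, -7.41424636e-02, -9.61346670e-01]]), 't': array([-0.54947627, -0.02812178,  0.39227106])}
```

View pics/top0.png

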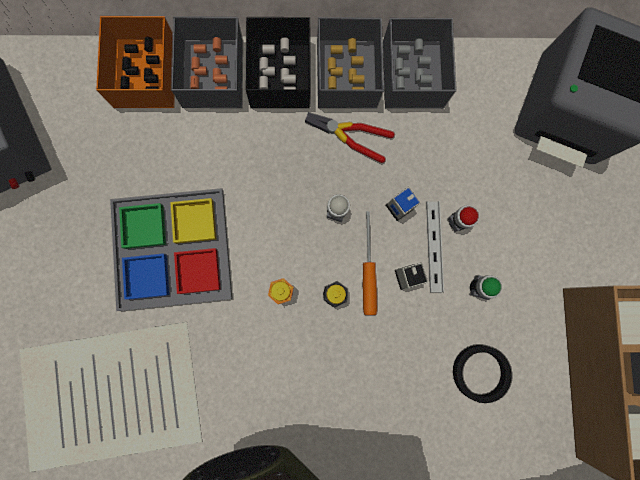

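View pics/side0.png

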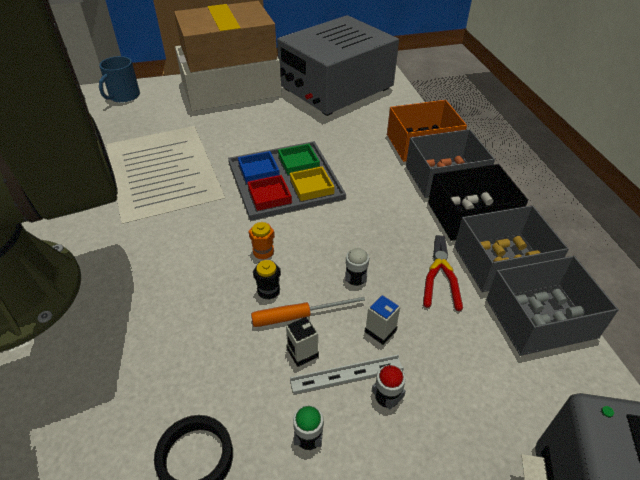

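View pics/wrist0.png

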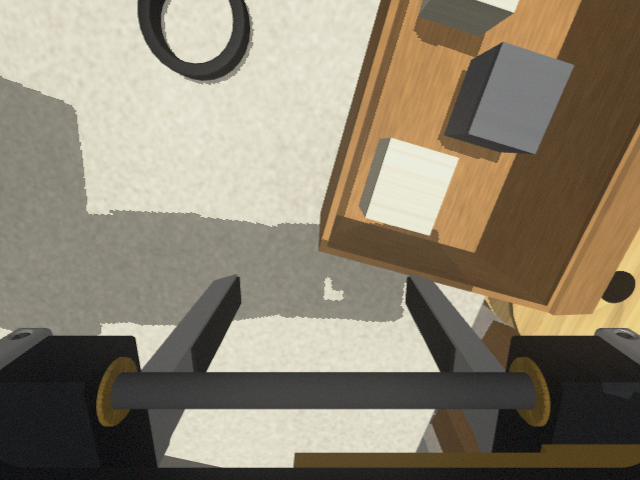

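Top view: the tubs are green (142,227), yellow (194,221), blue (145,277) and red (198,271). The parts are red lamp (466,217), green lamp (488,287), blue relay (405,203) and yellow gland (336,294). The orange gland at (281,291), the white lamp at (338,207) and the black relay at (411,276) must stay. The side view agrees. Next I measure.

```bash
cat > h.py <<'E'
import numpy as np, cv2
from station import ctrl
from scipy.spatial.transform import Rotation as Ro
def ray(cal,uv):
    K,R,t=(np.array(cal[k]) for k in("K","R","t"))
    d=R.T@np.linalg.inv(K)@np.array([uv[0],uv[1],1.]);return -R.T@t,d
def onz(cal,uv,z):
    c,d=ray(cal,uv);return c+d*(z-c[2])/d[2]
def tri(c1,u1,c2,u2):
    A=np.zeros((3,3));b=np.zeros(3);L=[ray(c1,u1),ray(c2,u2)]
    for c,d in L:
        d=d/np.linalg.norm(d);P=np.eye(3)-np.outer(d,d);A+=P;b+=P@c
    x=np.linalg.solve(A,b)
    return x,[np.linalg.norm(np.cross(x-c,d/np.linalg.norm(d))) for c,d in L]
H={"red":[(0,6),(172,180)],"green":[(50,80)],"blue":[(100,120)],"yellow":[(21,33)]}
def mask(rgb,col,smin=120,vmin=60):
    h=cv2.cvtColor(rgb,cv2.COLOR_RGB2HSV);m=np.zeros(h.shape[:2],np.uint8)
    for a,b in H[col]: m|=cv2.inRange(h,(a,smin,vmin),(b,255,255))
    return m
def blobs(m,amin=60):
    cs,_=cv2.findContours(m,cv2.RETR_EXTERNAL,cv2.CHAIN_APPROX_NONE)
    return sorted([c for c in cs if cv2.contourArea(c)>amin],key=cv2.contourArea,reverse=True)
E
python3 - <<'E'
from h import *
for n in("top","side"):
    im=cv2.imread(f"pics/{n}0.png")[:,:,::-1].copy();cal=ctrl.calibration(n)
    for c in H:
        for b in blobs(mask(im,c),80):
            (u,v),(w,h),a=cv2.minAreaRect(b)
            z=0.024 if cv2.contourArea(b)>900 else .061
            M=cv2.moments(b);p=(M['m10']/M['m00'],M['m01']/M['m00'])
            print(n,c,cv2.contourArea(b),np.round([u,v,w,h,a],1),"mom",np.round(p,1),np.round(onz(cal,(u,v),z),4),np.round(onz(cal,p,z),4))
E
```

```text
top red 1696.0 [196.  270.8  42.   43.2  84.1] mom [196.  270.7] [0.4848 0.1492 0.024 ] [0.4849 0.1492 0.024 ]
top red 537.0 [365.1 139.2  50.4  32.9  19.8] mom [367.4 139.7] [ 0.7142 -0.1535  0.061 ] [ 0.7133 -0.1575  0.061 ]
top red 227.0 [468.5 215.5  17.   17.   45. ] mom [468.5 215.5] [ 0.5752 -0.332   0.061 ] [ 0.5751 -0.332   0.061 ]
top green 1627.0 [140.6 225.3  41.1  42.5  84.8] mom [140.8 225.4] [0.5674 0.25   0.024 ] [0.5673 0.2496 0.024 ]
top green 233.0 [490.8 286.4  17.9  17.   26.6] mom [491.1 286.3] [ 0.451  -0.3642  0.061 ] [ 0.4512 -0.3647  0.061 ]
top blue 1715.5 [143.9 276.1  42.6  42.8  85.9] mom [144.  276.2] [0.4761 0.2409 0.024 ] [0.476  0.2408 0.024 ]
top blue 242.5 [406.3 199.8  18.   17.2  53.1] mom [405.8 200.2] [ 0.6038 -0.2233  0.061 ] [ 0.603  -0.2225  0.061 ]
top yellow 1658.0 [192.5 220.5  41.7  43.   84.3] mom [192.3 220.5] [0.5756 0.1574 0.024 ] [0.5757 0.1578 0.024 ]
top yellow 271.5 [335.8 293.8  19.1  18.4  45. ] mom [335.8 293.8] [ 0.4412 -0.0966  0.061 ] [ 0.4411 -0.0966  0.061 ]
top yellow 265.0 [280.1 290.3  18.3  20.1  26.6] mom [279.9 290.
[... 1447 characters left out ...]
ellow 518.0 [223.7  16.9  34.4  20.1  63.4] mom [223.3  17.1] [0.484  0.9706 0.061 ] [0.4828 0.9695 0.061 ]
side yellow 244.5 [265.5 268.   16.   19.   90. ] mom [265.7 267.8] [ 0.4406 -0.1008  0.061 ] [ 0.4411 -0.1004  0.061 ]
side yellow 187.5 [260. 229.  14.  18.  90.] mom [260.5 228.7] [ 0.4462 -0.0064  0.061 ] [ 0.4471 -0.0058  0.061 ]
side yellow 185.0 [500.5 249.5  21.   17.   90. ] mom [500.4 247.6] [ 0.8369 -0.1517  0.061 ] [ 0.839  -0.1475  0.061 ]
side yellow 89.0 [441.4 263.9  22.3  10.3   5.2] mom [440.9 263.3] [ 0.7257 -0.1593  0.061 ] [ 0.7254 -0.1578  0.061 ]
side yellow 87.0 [519.2 242.3  14.4   8.4  53.1] mom [519.1 242.3] [ 0.8767 -0.1434  0.061 ] [ 0.8764 -0.1433  0.061 ]
```

```bash
python3 - <<'E'
from h import *
o=ctrl.get_obs();R=Ro.from_euler('xyz',o['eef_rot']).as_matrix();print(np.round(R,3))
T=cv2.imread("pics/top0.png")[:,:,::-1].copy();S=cv2.imread("pics/side0.png")[:,:,::-1].copy()
ct,cs=ctrl.calibration("top"),ctrl.calibration("side")
for c in(ct,cs): print("cam",np.round(-c['R'].T@c['t'],3))
for n,a,b in [("red",(468.5,215.5),(390.8,376)),("green",(491,286.4),(307.6,418.3)),("blue",(406.3,199.8),(383.7,306.3)),("gl",(335.8,293.8),(265.6,268)),("tred",(196,270.8),(269.7,192.1)),("tyel",(192.5,220.5),(312.1,182.9))]:
    x,e=tri(ct,a,cs,b);print(n,np.round(x,4),np.round(e,4))
for n,im,c in(("top",T,ct),("side",S,cs)):
    b=[q for q in blobs(mask(im,"blue",90,50),150) if cv2.contourArea(q)<500][0]
    P=np.array([onz(c,p[0],.066)[:2]*1000 for p in b],np.float32)
    print(n,cv2.minAreaRect(P))
t=cv2.resize(T[180:320,100:240],None,fx=3,fy=3,interpolation=2)
t2=cv2.resize(T[180:300,380:520],None,fx=3,fy=3,interpolation=2);t2=cv2.copyMakeBorder(t2,0,60,0,0,0)
cv2.imwrite("pics/z1.png",cv2.resize(np.hstack([t,t2]),(800,400))[:,:,::-1])
s=cv2.resize(S[130:230,215:355],None,fx=5,fy=5,interpolation=2);cv2.imwrite("pics/z2.png",s[:,:,::-1])
E
```

```text
[[-0.     0.27  -0.963]
 [ 0.001 -0.963 -0.27 ]
 [-1.    -0.001 -0.   ]]
cam [ 0.432 -0.038  0.842]
cam [ 0.394 -0.663  0.679]
red [ 0.5765 -0.3341  0.0555] [0.0003 0.0003]
green [ 0.4515 -0.367   0.055 ] [0.0003 0.0003]
blue [ 0.6034 -0.2228  0.0634] [0.0001 0.0001]
gl [ 0.4411 -0.097   0.0568] [0. 0.]
tred [0.4863 0.1522 0.011 ] [0.0008 0.0008]
tyel [0.5785 0.1604 0.0119] [0.0007 0.0007]
top ((602.82421875, -222.26072692871094), (30.978689193725586, 31.99823760986328), 33.78579330444336)
side ((603.0115966796875, -224.80348205566406), (32.32350158691406, 30.911317825317383), 34.94807052612305)
```

View pics/z1.png

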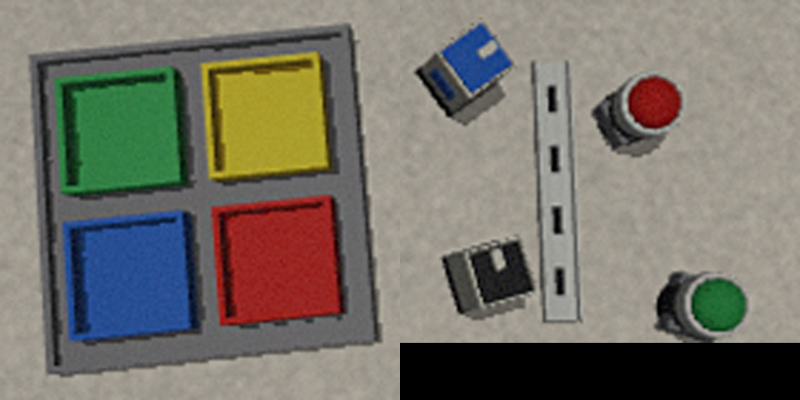

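View pics/z2.png

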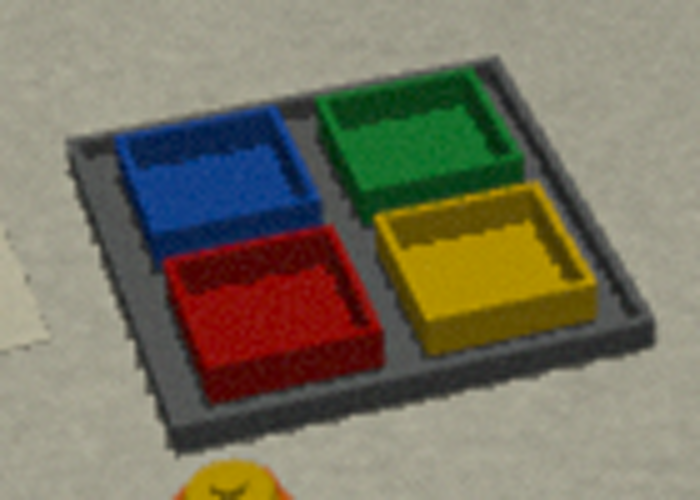

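The zooms confirm the tubs and the tray, turned about 5°. The relay's yaw is about 34°, and top and side agree on it to 1° and 2–3 mm. Now a helper to convert a goal into tool axes.

```bash
cat >> h.py <<'E'
def goto(x,y,z,head=None):
    o=ctrl.get_obs();R=Ro.from_euler('xyz',o['eef_rot']).as_matrix()
    d=np.array([x,y,z])-o['ee_pos'];h0=np.degrees(np.arctan2(R[1,1],R[0,1]))
    print("t",round(o['time_s'],2),"pos",np.round(o['ee_pos'],4),"slide",np.round(R.T@d,4),"dist",round(np.linalg.norm(d),3),"head",round(h0,1),"spin",None if head is None else round((h0-head+180)%360-180,1),"j",np.round(o['qpos'],2),"w",round(o['grip_width'],4))
E
python3 -c "
from h import *
goto(.576,-.333,.17,-30)"
```

```text
t 0.15 pos [ 0.1487 -0.5293  0.213 ] slide [ 0.0431 -0.0734 -0.4645] dist 0.472 head -74.3 spin -44.3 j [-1.36  0.3   1.52 -0.    1.32 -0.07] w 0.094
```

```bash
python3 -m creep '{"hand":[-1,-1,-1,-1,-1,-1,-1,-1,-1,-1,-1,-1],"slide":[[0.002,-0.004,-0.025],[0.005,-0.009,-0.06],[0.009,-0.0155,-0.098],[0.013,-0.022,-0.138],[0.017,-0.028,-0.178],[0.02,-0.0345,-0.218],[0.024,-0.041,-0.258],[0.028,-0.047,-0.298],[0.032,-0.0535,-0.338],[0.035,-0.06,-0.378],[0.039,-0.066,-0.418],[0.042,-0.071,-0.448]],"spin":[-3,-7,-11,-15,-19,-23,-27,-31,-35,-39,-42,-44]}' 20
python3 - <<'E'
from h import *
goto(.576,-.333,.17,-30)
c=ctrl.calibration("wrist");im=ctrl.camera("wrist");cv2.imwrite("pics/w1.png",im[:,:,::-1])
for b in blobs(mask(im,"red"),200):
    (u,v),r=cv2.minEnclosingCircle(b);print((u,v),r,cv2.contourArea(b),np.round(onz(c,(u,v),.057),4))
E
```

```text
time_s: 1.15
ee_pos: [0.5631, -0.338, 0.1707]
eef_rot: [-1.965, 1.57, 2.222]
force: [-0.9, -0.7, -0.7]
grip_width: 0.0937
t 1.15 pos [ 0.5631 -0.338   0.1707] slide [ 0.0007  0.0086 -0.0108] dist 0.014 head -30.1 spin -0.1 j [-0.6   0.57  1.23  0.    1.34 -0.07] w 0.0937
(335.2937927246094, 227.71197509765625) 18.789697647094727 1026.5 [ 0.5779 -0.3344  0.057 ]
```

View pics/w1.png

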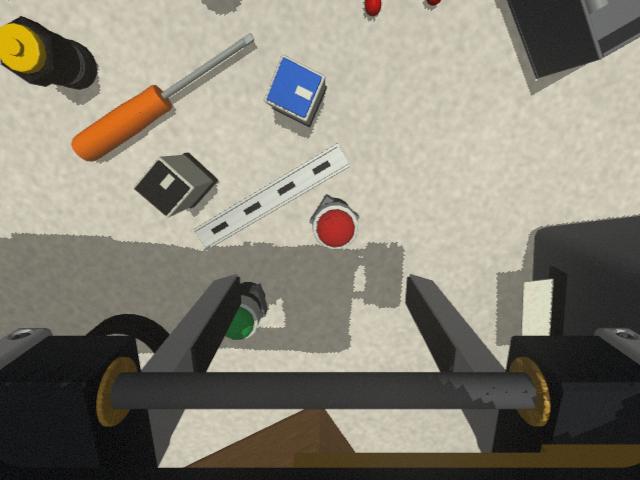

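The wrist view shows the red lamp at (335,228), ray-cast to (0.578,-0.334), which agrees with the other views. The green lamp lies clear to the side. I descend over the lamp.

```bash
python3 -c "
from h import *
goto(.577,-.334,.036,-30)"
```

```text
t 1.2 pos [ 0.5662 -0.3355  0.1697] slide [ 0.1337  0.0088 -0.0066] dist 0.134 head -29.8 spin 0.2 j [-0.59  0.58  1.23  0.    1.34 -0.07] w 0.0941
```

```bash
python3 -m creep '{"hand":[-1,-1,-1,-1,-1],"slide":[[0.01,0.005,-0.006],[0.03,0.011,-0.013],[0.04,0.011,-0.013],[0.04,0.011,-0.013],[0.04,0.011,-0.013]],"spin":[0,0,0,0,0]}'
python3 -c "
from h import *
goto(.577,-.334,.036,-30)"
```

```text
time_s: 1.62
ee_pos: [0.5759, -0.3349, 0.131]
eef_rot: [-1.543, 1.569, 2.64]
force: [0.6, -0.2, 0.0]
grip_width: 0.0941
t 1.62 pos [ 0.5759 -0.3349  0.131 ] slide [ 0.095   0.0006 -0.0013] dist 0.095 head -30.4 spin -0.4 j [-0.58  0.63  1.24 -0.    1.27 -0.05] w 0.0941
```

```bash
python3 -m creep '{"hand":[-1,-1,-1,-1,-1,-1,1,1,1,1,1,1],"slide":[[0.02,0.001,-0.001],[0.05,0.001,-0.001],[0.075,0.001,-0.001],[0.09,0.001,-0.001],[0.095,0.001,-0.001],[0.095,0.001,-0.001],[0.095,0.001,-0.001],[0.095,0.001,-0.001],[0.095,0.001,-0.001],[0.095,0.001,-0.001],[0.095,0.001,-0.001],[0.095,0.001,-0.001]],"spin":[0,0,0,0,0,0,0,0,0,0,0,0]}' 20
python3 -c "
from h import *
goto(.4855,.151,.16,-30)"
```

```text
time_s: 2.62
ee_pos: [0.5783, -0.334, 0.0368]
eef_rot: [1.579, 1.57, -0.521]
force: [0.6, -0.1, 0.0]
grip_width: 0.0572
t 2.62 pos [ 0.5783 -0.334   0.0368] slide [-0.1234 -0.3249 -0.3719] dist 0.509 head -30.3 spin -0.3 j [-0.58  0.74  1.3   0.    1.11 -0.05] w 0.0572
```

```bash
python3 -m creep '{"hand":[1,1,1,1,1,1],"slide":[[0,0,0],[0,0,0],[0,0,0],[0,0,0],[0,0,0],[0,0,0]],"spin":[0,0,0,0,0,0]}' 20
python3 -c "
from h import *
goto(.4855,.151,.16,-30)"
```

```text
time_s: 3.12
ee_pos: [0.5782, -0.334, 0.0364]
eef_rot: [-2.452, 1.571, 1.731]
force: [1.0, -0.1, -0.2]
grip_width: 0.0396
t 3.12 pos [ 0.5782 -0.334   0.0364] slide [-0.1235 -0.3249 -0.3719] dist 0.509 head -30.3 spin -0.3 j [-0.58  0.74  1.3   0.    1.11 -0.05] w 0.0396
```

```bash
python3 -m creep '{"hand":[1,1,1,1,1,1,1,1,1,1,1,1],"slide":[[-0.005,0,0],[-0.02,0,0],[-0.045,0,0],[-0.075,-0.002,-0.002],[-0.1,-0.008,-0.01],[-0.115,-0.02,-0.023],[-0.123,-0.039,-0.045],[-0.123,-0.06,-0.069],[-0.123,-0.082,-0.094],[-0.123,-0.105,-0.12],[-0.123,-0.128,-0.147],[-0.123,-0.151,-0.173]],"spin":[0,0,0,0,0,0,0,0,0,0,0,0]}'
python3 -c "
from h import *
goto(.4855,.151,.16,-30)"
```

```text
time_s: 4.12
ee_pos: [0.5346, -0.1069, 0.1598]
eef_rot: [2.075, 1.57, -0.026]
force: [1.3, 0.0, 0.1]
grip_width: 0.0394
t 4.12 pos [ 0.5346 -0.1069  0.1598] slide [-0.0002 -0.1726 -0.1978] dist 0.262 head -30.3 spin -0.3 j [-0.26  0.34  1.6   0.    1.2   0.26] w 0.0394
```

```bash
python3 -m creep '{"hand":[1,1,1,1,1,1,1,1,1,1,1,1],"slide":[[0,-0.023,-0.026],[0,-0.046,-0.053],[0,-0.069,-0.079],[0,-0.092,-0.105],[0,-0.115,-0.131],[0,-0.135,-0.154],[0,-0.152,-0.174],[0,-0.164,-0.188],[0,-0.171,-0.196],[0,-0.1735,-0.1985],[0,-0.1735,-0.1985],[0,-0.1735,-0.1985]],"spin":[0,0,0,0,0,0,0,0,0,0,0,0]}'
python3 - <<'E'
from h import *
goto(.4855,.151,.045,-30)
c=ctrl.calibration("wrist");im=ctrl.camera("wrist");cv2.imwrite("pics/w2.png",im[:,:,::-1])
for k in H:
  for b in blobs(mask(im,k),1200):
    (u,v),(w,h),a=cv2.minAreaRect(b);print(k,(u,v),(w,h),cv2.contourArea(b),np.round(onz(c,(u,v),.024),4))
E
```

```text
time_s: 5.12
ee_pos: [0.4858, 0.1498, 0.1595]
eef_rot: [0.507, 1.571, -1.593]
force: [-0.2, 0.4, -0.1]
grip_width: 0.0396
t 5.12 pos [0.4858 0.1498 0.1595] slide [ 0.1145 -0.0009 -0.0009] dist 0.115 head -30.3 spin -0.3 j [ 0.23  0.26  1.7  -0.    1.18  0.76] w 0.0396
red (323.6418762207031, 231.89865112304688) (81.25709533691406, 81.14085388183594) 5071.0 [0.4873 0.1501 0.024 ]
red (323.0, 315.5) (63.0, 66.0) 3228.5 [0.4433 0.0761 0.024 ]
green (349.724853515625, 79.39262390136719) (98.63552856445312, 96.75129699707031) 8634.5 [0.5712 0.2512 0.024 ]
blue (262.1600036621094, 147.88002014160156) (90.80001068115234, 86.80000305175781) 7457.5 [0.4793 0.242  0.024 ]
yellow (408.2462158203125, 171.3525390625) (85.40103149414062, 89.62507629394531) 7210.0 [0.5796 0.1601 0.024 ]
```

View pics/w2.png

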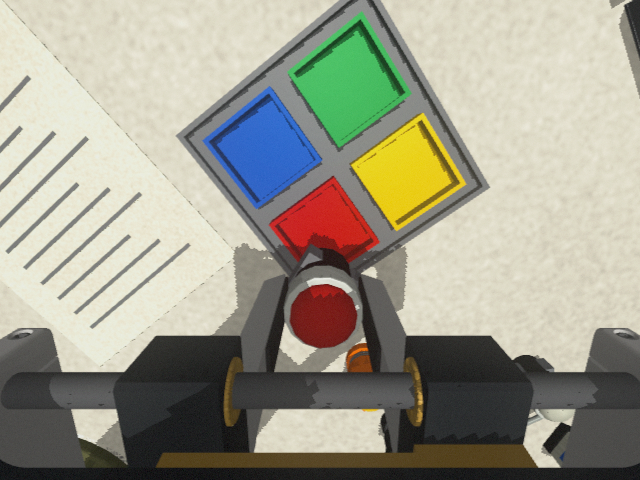

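The lamp hangs upright in the jaws at (323,316), over the red tub. The wrist view puts the tubs within 2 mm of the top view. I set it down slowly.

```bash
python3 -m creep '{"hand":[1,1,1,1,1,1,1,1,1,1,1,1],"slide":[[0.01,-0.001,-0.001],[0.03,-0.001,-0.001],[0.05,-0.001,-0.001],[0.07,-0.001,-0.001],[0.085,-0.001,-0.001],[0.096,-0.001,-0.001],[0.104,-0.001,-0.001],[0.109,-0.001,-0.001],[0.112,-0.001,-0.001],[0.114,-0.001,-0.001],[0.1145,-0.001,-0.001],[0.1145,-0.001,-0.001]],"spin":[0,0,0,0,0,0,0,0,0,0,0,0]}'
python3 -c "
from h import *
goto(.486,.151,.044,-30);print(ctrl.get_obs()['force'])"
```

```text
time_s: 6.17
ee_pos: [0.4855, 0.152, 0.0453]
eef_rot: [2.351, 1.57, 0.252]
force: [-0.6, 0.4, -1.1]
grip_width: 0.0399
t 6.17 pos [0.4855 0.152  0.0453] slide [0.0013 0.0009 0.0006] dist 0.002 head -30.3 spin -0.3 j [0.23 0.42 1.79 0.   0.93 0.76] w 0.0399
[-0.59250379  0.36376929 -1.057874  ]
```

```bash
python3 -m creep '{"hand":[1,1,1,1],"slide":[[0.0007,0,0],[0.0013,0,0],[0.0018,0,0],[0.0018,0,0]],"spin":[0,0,0,0]}'

```

```text
time_s: 6.5
ee_pos: [0.4856, 0.1521, 0.0443]
eef_rot: [2.452, 1.57, 0.352]
force: [-3.6, -0.1, 11.7]
grip_width: 0.0395
```

```bash
python3 -m creep '{"hand":[-0.5,-0.5,-0.5,-0.5,-0.5,-0.5,-0.5,-0.5,-0.5,-0.5,-0.5,-0.5],"slide":[[0,0,0],[0,0,0],[0,0,0],[0,0,0],[0,0,0],[0,0,0],[-0.01,0,0],[-0.03,0,0],[-0.06,0,0],[-0.09,0,0],[-0.115,0,0],[-0.12,0,0]],"spin":[0,0,0,0,0,0,0,0,0,0,0,0]}'
python3 - <<'E'
from h import *
goto(.4515,-.366,.13,-40)
cv2.imwrite("pics/w3.png",ctrl.camera("wrist")[:,:,::-1])
E
```

```text
time_s: 7.5
ee_pos: [0.4867, 0.1522, 0.1682]
eef_rot: [2.331, 1.564, 0.231]
force: [-0.6, -0.2, -0.1]
grip_width: 0.0703
t 7.5 pos [0.4867 0.1522 0.1682] slide [0.0372 0.231  0.4653] dist 0.521 head -30.3 spin 9.7 j [ 0.23  0.25  1.69 -0.    1.19  0.76] w 0.0703
```

View pics/w3.png

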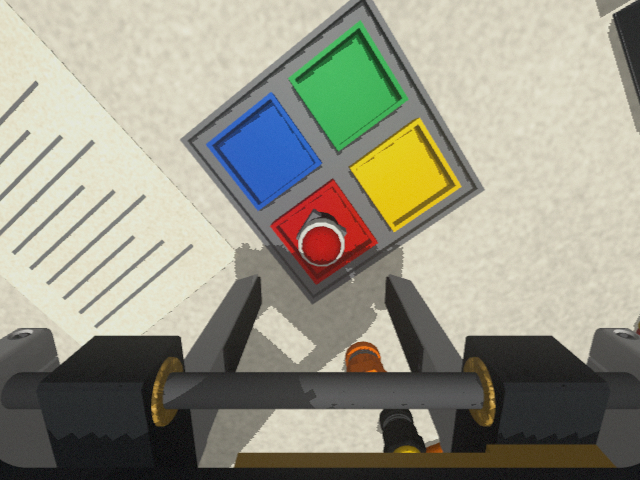

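Red stands upright inside the red tub, at (321,243). Next the green lamp.

```bash
python3 -m creep '{"hand":[-0.5,-0.5,-0.5,-0.5,-0.5,-0.5,-0.5,-0.5,-0.5,-0.5,-0.5,-0.5],"slide":[[0,0.007,0.014],[0,0.02,0.04],[0,0.037,0.074],[0,0.054,0.11],[0,0.072,0.146],[0,0.09,0.182],[0,0.108,0.218],[0,0.126,0.254],[0,0.144,0.29],[0,0.162,0.326],[0.005,0.18,0.362],[0.015,0.197,0.397]],"spin":[0,0,0,0,0,0,0,0,0,0,0,0]}'
python3 -c "
from h import *
goto(.4515,-.366,.13,-30)"
```

```text
time_s: 8.55
ee_pos: [0.4544, -0.2925, 0.1481]
eef_rot: [1.471, 1.57, -0.629]
force: [1.0, -0.6, 0.5]
grip_width: 0.0706
t 8.55 pos [ 0.4544 -0.2925  0.1481] slide [0.0181 0.0346 0.065 ] dist 0.076 head -30.3 spin -0.3 j [-0.64  0.34  1.63  0.    1.17 -0.11] w 0.0706
```

```bash
python3 -m creep '{"hand":[-0.5,-0.5,-0.5,-0.5,-0.5,-0.5],"slide":[[0.008,0.015,0.03],[0.014,0.027,0.052],[0.018,0.034,0.0665],[0.018,0.034,0.0665],[0.018,0.034,0.0665],[0.018,0.034,0.0665]],"spin":[0,0,0,0,0,0]}'
python3 - <<'E'
from h import *
goto(.4515,-.366,.036,-30)
c=ctrl.calibration("wrist");im=ctrl.camera("wrist");cv2.imwrite("pics/w4.png",im[:,:,::-1])
for b in blobs(mask(im,"green"),200):
    (u,v),r=cv2.minEnclosingCircle(b);print((u,v),r,cv2.contourArea(b),np.round(onz(c,(u,v),.057),4))
E
```

```text
time_s: 9.05
ee_pos: [0.451, -0.3637, 0.1302]
eef_rot: [-2.269, 1.57, 1.916]
force: [-0.2, -0.6, 0.5]
grip_width: 0.0704
t 9.05 pos [ 0.451  -0.3637  0.1302] slide [0.0942 0.0016 0.0018] dist 0.094 head -30.3 spin -0.3 j [-0.74  0.44  1.53  0.    1.17 -0.21] w 0.0704
(327.1463317871094, 256.3089294433594) 21.026676177978516 1273.0 [ 0.4532 -0.3669  0.057 ]
```

View pics/w4.png

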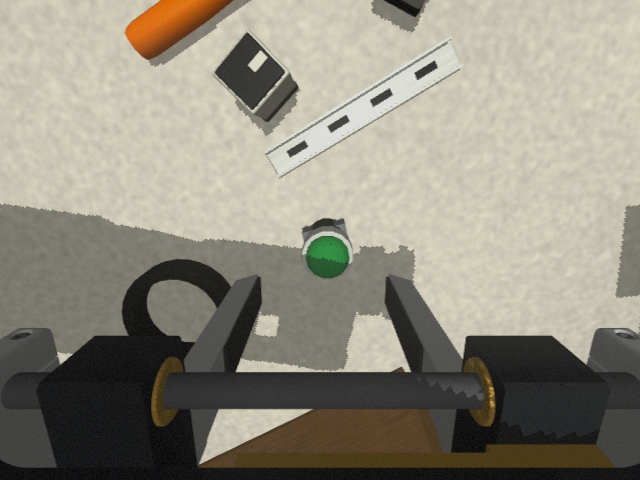

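The green lamp is at (327,256), giving (0.453,-0.367). The tape ring, at (180,315), is clear of the left finger's path. I descend and grip.

```bash
python3 -m creep '{"hand":[-0.5,-0.5,-0.5,-0.5,-0.5,1,1,1,1,1,1,1],"slide":[[0.02,0.002,0.001],[0.05,0.002,0.001],[0.075,0.002,0.001],[0.09,0.002,0.001],[0.094,0.002,0.001],[0.094,0.002,0.001],[0.094,0.002,0.001],[0.094,0.002,0.001],[0.094,0.002,0.001],[0.094,0.002,0.001],[0.094,0.002,0.001],[0.094,0.002,0.001]],"spin":[0,0,0,0,0,0,0,0,0,0,0,0]}' 20
python3 -c "
from h import *
goto(.57,.252,.16,-30)"
```

```text
time_s: 10.1
ee_pos: [0.4523, -0.367, 0.037]
eef_rot: [1.398, 1.569, -0.702]
force: [-0.0, 0.6, 6.1]
grip_width: 0.0396
t 10.1 pos [ 0.4523 -0.367   0.037 ] slide [-0.1234 -0.2107 -0.5937] dist 0.642 head -30.3 spin -0.3 j [-0.74  0.57  1.58  0.    0.99 -0.22] w 0.0396
```

```bash
python3 -m creep '{"hand":[1,1,1,1,1,1,1,1,1,1,1,1],"slide":[[-0.005,0,0],[-0.02,0,0],[-0.045,0,0],[-0.075,-0.001,-0.004],[-0.1,-0.005,-0.015],[-0.115,-0.012,-0.035],[-0.123,-0.023,-0.066],[-0.123,-0.035,-0.1],[-0.123,-0.047,-0.134],[-0.123,-0.059,-0.168],[-0.123,-0.071,-0.202],[-0.123,-0.083,-0.236]],"spin":[0,0,0,0,0,0,0,0,0,0,0,0]}'
python3 -m creep '{"hand":[1,1,1,1,1,1,1,1,1,1,1,1],"slide":[[0,-0.012,-0.034],[0,-0.024,-0.068],[0,-0.036,-0.102],[0,-0.048,-0.136],[0,-0.06,-0.17],[0,-0.072,-0.204],[0,-0.084,-0.238],[0,-0.096,-0.271],[0,-0.107,-0.3],[0,-0.115,-0.325],[0,-0.121,-0.342],[0,-0.125,-0.353]],"spin":[0,0,0,0,0,0,0,0,0,0,0,0]}'
python3 -m creep '{"hand":[1,1,1],"slide":[[0,-0.0025,-0.005],[0,-0.0025,-0.005],[0,-0.0025,-0.005]],"spin":[0,0,0]}'
python3 -c "
from h import *
goto(.57,.252,.0455,-30)"
```

```text
time_s: 11.1
ee_pos: [0.4993, -0.1194, 0.1595]
eef_rot: [1.849, 1.571, -0.251]
force: [0.0, -0.0, -1.0]
grip_width: 0.0395
time_s: 12.1
ee_pos: [0.5695, 0.2486, 0.159]
eef_rot: [-0.95, 1.57, -3.048]
force: [-0.2, -0.2, -0.5]
grip_width: 0.0396
time_s: 12.35
ee_pos: [0.57, 0.2516, 0.1591]
eef_rot: [-0.307, 1.57, -2.407]
force: [-0.2, -1.7, -1.6]
grip_width: 0.0393
t 12.35 pos [0.57   0.2516 0.1591] slide [ 0.1136 -0.0002 -0.0004] dist 0.114 head -30.3 spin -0.3 j [ 0.36  0.51  1.36 -0.    1.27  0.89] w 0.0393
```

```bash
python3 -m creep '{"hand":[1,1,1,1,1,1,1,1,1,1,1,1],"slide":[[0.01,0,0],[0.03,0,0],[0.05,0,0],[0.07,0,0],[0.085,0,0],[0.096,0,0],[0.104,0,0],[0.109,0,0],[0.112,0,0],[0.113,0,0],[0.1142,0,0],[0.1148,0,0]],"spin":[0,0,0,0,0,0,0,0,0,0,0,0]}'
```

```text
time_s: 13.35
ee_pos: [0.5704, 0.2525, 0.045]
eef_rot: [2.451, 1.57, 0.351]
force: [-0.4, 0.7, 5.2]
grip_width: 0.0398
```

```bash
python3 -m creep '{"hand":[1,1,-0.5,-0.5,-0.5,-0.5,-0.5,-0.5,-0.5,-0.5,-0.5,-0.5],"slide":[[0.0004,0,0],[0.0004,0,0],[0.0004,0,0],[0.0004,0,0],[0.0004,0,0],[0.0004,0,0],[0.0004,0,0],[-0.01,0,0],[-0.03,0,0],[-0.06,0,0],[-0.09,0,0],[-0.11,0,0]],"spin":[0,0,0,0,0,0,0,0,0,0,0,0]}'
python3 - <<'E'
from h import *
goto(.603,-.2228,.14,-55.5)
cv2.imwrite("pics/w5.png",ctrl.camera("wrist")[:,:,::-1])
E
```

```text
time_s: 14.35
ee_pos: [0.5706, 0.2525, 0.1582]
eef_rot: [2.462, 1.568, 0.362]
force: [0.4, -0.7, 0.4]
grip_width: 0.0703
t 14.35 pos [0.5706 0.2525 0.1582] slide [0.0178 0.2679 0.394 ] dist 0.477 head -30.3 spin 25.2 j [0.36 0.51 1.36 0.   1.27 0.89] w 0.0703
```

View pics/w5.png

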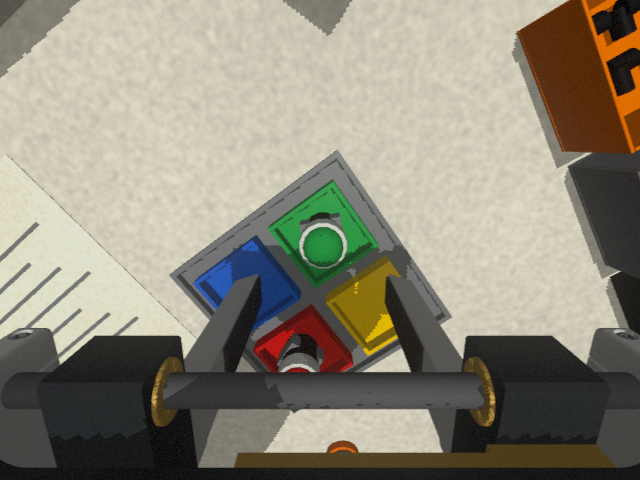

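Green stands upright in the green tub, at (323,245), and red still stands. Next the relay, with the jaws turned to its faces.

```bash
python3 -m creep '{"hand":[-0.5,-0.5,-0.5,-0.5,-0.5,-0.5,-0.5,-0.5,-0.5,-0.5,-0.5,-0.5],"slide":[[0,0.007,0.011],[0,0.02,0.03],[0,0.04,0.059],[0,0.062,0.091],[0,0.084,0.123],[0,0.106,0.155],[0,0.128,0.188],[0,0.15,0.22],[0,0.172,0.252],[0,0.194,0.285],[0,0.216,0.317],[0,0.236,0.347]],"spin":[2,4,6,8,10,12,14,16,18,20,22,24]}'
python3 -m creep '{"hand":[-0.5,-0.5,-0.5,-0.5,-0.5],"slide":[[0,0.010,0.032],[0,0.0155,0.05],[0,0.0165,0.053],[0,0.0165,0.053],[0,0.0165,0.053]],"spin":[1,1.2,1.2,1.2,1.2]}'
python3 - <<'E'
from h import *
goto(.603,-.2228,.14,-55.5)
c=ctrl.calibration("wrist");im=ctrl.camera("wrist");cv2.imwrite("pics/w6.png",im[:,:,::-1])
for b in blobs(mask(im,"blue",90,50),500):
    P=np.array([onz(c,p[0],.066)[:2]*1000 for p in b],np.float32)
    print(cv2.minAreaRect(P))
E
```

```text
time_s: 15.4
ee_pos: [0.5975, -0.1693, 0.1535]
eef_rot: [-0.854, 1.569, 2.907]
force: [-0.0, 0.5, -0.0]
grip_width: 0.0705
time_s: 15.82
ee_pos: [0.5652, -0.2103, 0.1541]
eef_rot: [-1.294, 1.57, 2.449]
force: [-0.2, 0.0, 0.5]
grip_width: 0.0706
t 15.82 pos [ 0.5652 -0.2103  0.1541] slide [ 0.0141  0.0317 -0.0241] dist 0.042 head -55.5 spin -0.0 j [-0.42  0.47  1.43  0.    1.24  0.55] w 0.0706
((604.597412109375, -223.1344757080078), (31.682607650756836, 31.748205184936523), 34.80903244018555)
```

View pics/w6.png

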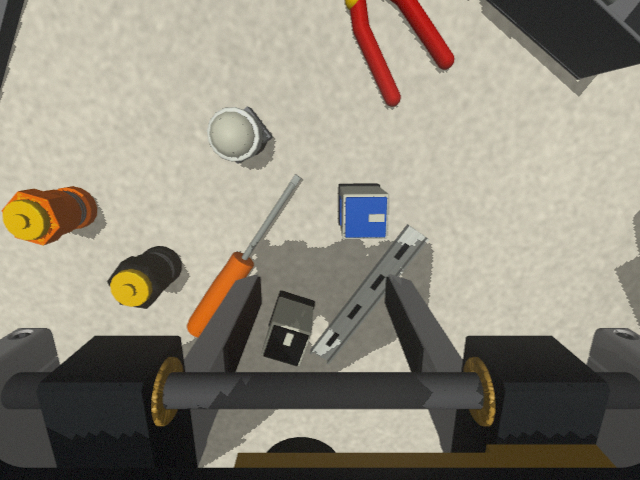

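The relay top is at (365,217), giving (0.604,-0.223) with yaw 34.8°, so the heading is right. The rail end lies near the right finger but is low, so I keep the grasp high (tips at about 31 mm).

```bash
python3 -m creep '{"hand":[-0.5,-0.5,-0.5,-0.5,-0.5,-0.5],"slide":[[0,0.012,-0.009],[0,0.026,-0.02],[0.005,0.0325,-0.0248],[0.015,0.0325,-0.0248],[0.02,0.0325,-0.0248],[0.02,0.0325,-0.0248]],"spin":[0,0,0,0,0,0]}'
python3 - <<'E'
from h import *
goto(.604,-.223,.039,-55.2)
c=ctrl.calibration("wrist");im=ctrl.camera("wrist");cv2.imwrite("pics/w7.png",im[:,:,::-1])
for b in blobs(mask(im,"blue",90,50),500):
    P=np.array([onz(c,p[0],.066)[:2]*1000 for p in b],np.float32)
    print(cv2.minAreaRect(P))
E
```

```text
time_s: 16.37
ee_pos: [0.6029, -0.2225, 0.132]
eef_rot: [-1.01, 1.567, 2.734]
force: [-0.5, 0.6, 0.2]
grip_width: 0.0704
t 16.37 pos [ 0.6029 -0.2225  0.132 ] slide [ 0.093   0.0013 -0.0008] dist 0.093 head -55.5 spin -0.3 j [-0.41  0.58  1.32 -0.    1.25  0.56] w 0.0704
((604.708251953125, -223.29037475585938), (31.64653205871582, 31.447811126708984), 34.55315017700195)
```

View pics/w7.png

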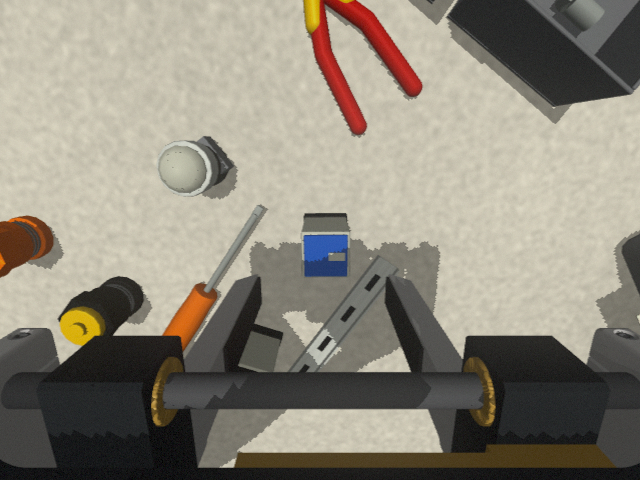

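Aligned, with the relay at (326,255) between the fingers. I descend and grip.

```bash
python3 -m creep '{"hand":[-0.5,-0.5,-0.5,-0.5,-0.5,1,1,1,1,1,1,1],"slide":[[0.02,0.001,-0.001],[0.05,0.001,-0.001],[0.075,0.001,-0.001],[0.089,0.001,-0.001],[0.093,0.001,-0.001],[0.093,0.001,-0.001],[0.093,0.001,-0.001],[0.093,0.001,-0.001],[0.093,0.001,-0.001],[0.093,0.001,-0.001],[0.093,0.001,-0.001],[0.093,0.001,-0.001]],"spin":[0,0,0,0,0,0,0,0,0,0,0,0]}' 20
python3 -m creep '{"hand":[1,1],"slide":[[0,0,0],[0,0,0]],"spin":[0,0]}' 20
python3 -c "
from h import *
goto(.478,.2425,.163,-85)"
```

```text
time_s: 17.42
ee_pos: [0.6057, -0.2238, 0.042]
eef_rot: [2.114, 1.57, -0.426]
force: [-1.4, -0.3, 5.1]
grip_width: 0.0354
time_s: 17.58
ee_pos: [0.6057, -0.2238, 0.0421]
eef_rot: [2.144, 1.57, -0.395]
force: [-1.4, 0.5, 6.5]
grip_width: 0.0359
t 17.58 pos [ 0.6057 -0.2238  0.0421] slide [-0.1212 -0.4566 -0.1588] dist 0.498 head -55.5 spin 29.5 j [-0.41  0.68  1.37  0.    1.08  0.56] w 0.0359
```

```bash
python3 -m creep '{"hand":[1,1,1,1,1,1,1,1,1,1,1,1],"slide":[[-0.005,0,0],[-0.02,0,0],[-0.045,0,0],[-0.075,-0.004,-0.001],[-0.1,-0.015,-0.005],[-0.115,-0.035,-0.012],[-0.124,-0.065,-0.023],[-0.124,-0.099,-0.034],[-0.124,-0.133,-0.046],[-0.124,-0.167,-0.058],[-0.124,-0.201,-0.07],[-0.124,-0.235,-0.082]],"spin":[0,0,0,0,0,0,0,0,0,0,0,0]}'
python3 -m creep '{"hand":[1,1,1,1,1,1,1,1,1,1],"slide":[[0,-0.034,-0.012],[0,-0.068,-0.024],[0,-0.102,-0.036],[0,-0.136,-0.048],[0,-0.166,-0.058],[0,-0.19,-0.066],[0,-0.208,-0.072],[0,-0.217,-0.0755],[0,-0.2205,-0.0765],[0,-0.2205,-0.0765]],"spin":[3,7,11,15,19,23,26,28.5,29.5,29.5]}'
python3 - <<'E'
from h import *
goto(.478,.2425,.051,-85)
cv2.imwrite("pics/w8.png",ctrl.camera("wrist")[:,:,::-1]);cv2.imwrite("pics/t8.png",ctrl.camera("top")[:,:,::-1]);cv2.imwrite("pics/s8.png",ctrl.camera("side")[:,:,::-1])
E
```

```text
time_s: 18.58
ee_pos: [0.5391, 0.0179, 0.1656]
eef_rot: [2.96, 1.571, 0.421]
force: [0.2, -0.0, -0.2]
grip_width: 0.0359
time_s: 19.42
ee_pos: [0.4779, 0.2419, 0.1654]
eef_rot: [0.331, 1.571, -2.722]
force: [-0.0, -0.1, -0.9]
grip_width: 0.0356
t 19.42 pos [0.4779 0.2419 0.1654] slide [ 0.1144 -0.0006 -0.0002] dist 0.114 head -85.0 spin 0.0 j [ 0.4   0.31  1.62 -0.    1.21  1.88] w 0.0356
```

View pics/w8.png

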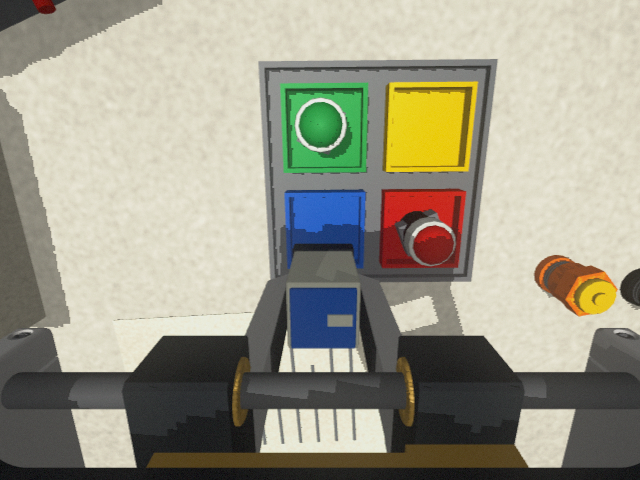

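View pics/s8.png

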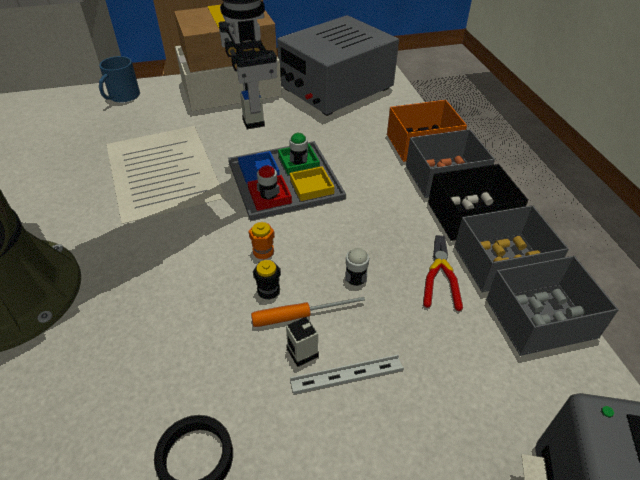

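The relay is upright and square with its tub; in the wrist view its top is at (323,317) and the blue tub lies ahead. Lowering now, slowly near the floor.

```bash
python3 -m creep '{"hand":[1,1,1,1,1,1,1,1,1,1,1,1],"slide":[[0.01,0,0],[0.03,0,0],[0.05,0,0],[0.07,0,0],[0.085,0,0],[0.096,0,0],[0.104,0,0],[0.109,0,0],[0.111,0,0],[0.112,0,0],[0.113,0,0],[0.113,0,0]],"spin":[0,0,0,0,0,0,0,0,0,0,0,0]}'
python3 -m creep '{"hand":[1,1,1],"slide":[[0.001,0,0],[0.0015,0,0],[0.0015,0,0]],"spin":[0,0,0]}'
```

```text
time_s: 20.57
ee_pos: [0.4784, 0.2416, 0.0528]
eef_rot: [-2.816, 1.57, 0.413]
force: [0.6, 0.1, -0.8]
grip_width: 0.0363
time_s: 20.82
ee_pos: [0.4782, 0.2415, 0.0509]
eef_rot: [-2.651, 1.571, 0.577]
force: [0.6, 0.5, -1.3]
grip_width: 0.0356
```

```bash
python3 -m creep '{"hand":[1,1,1],"slide":[[0.0008,0,0],[0.0015,0,0],[0.0015,0,0]],"spin":[0,0,0]}'
```

```text
time_s: 21.07
ee_pos: [0.4784, 0.2416, 0.05]
eef_rot: [-2.891, 1.57, 0.338]
force: [-3.2, -1.4, 7.9]
grip_width: 0.0359
```

```bash
python3 -m creep '{"hand":[-0.45,-0.45,-0.45,-0.45,-0.45,-0.45,-0.45,-0.45,-0.45,-0.45,-0.45,-0.45],"slide":[[0,0,0],[0,0,0],[0,0,0],[0,0,0],[0,0,0],[0,0,0],[-0.01,0,0],[-0.03,0,0],[-0.06,0,0],[-0.09,0,0],[-0.105,0,0],[-0.11,0,0]],"spin":[0,0,0,0,0,0,0,0,0,0,0,0]}'
python3 - <<'E'
from h import *
goto(.441,-.0965,.15,-30)
goto(.441,-.0965,.15,-60)
cv2.imwrite("pics/w9.png",ctrl.camera("wrist")[:,:,::-1])
c=ctrl.calibration("top");im=cv2.imread("pics/t8.png")[:,:,::-1].copy()
print([(np.round(onz(c,cv2.minAreaRect(b)[0],.061),4),cv2.contourArea(b)) for b in blobs(mask(im,"yellow"),100)])
E
```

```text
time_s: 22.07
ee_pos: [0.4791, 0.2419, 0.163]
eef_rot: [-2.83, 1.566, 0.399]
force: [-0.8, -0.0, -0.0]
grip_width: 0.0676
t 22.07 pos [0.4791 0.2419 0.163 ] slide [0.0121 0.3339 0.0675] dist 0.341 head -85.0 spin -55.0 j [ 0.4   0.31  1.62 -0.    1.2   1.88] w 0.0676
t 22.07 pos [0.4791 0.2419 0.163 ] slide [0.0121 0.3339 0.0675] dist 0.341 head -85.0 spin -25.0 j [ 0.4   0.31  1.62 -0.    1.2   1.88] w 0.0676
[(array([0.5694, 0.1484, 0.061 ]), 1668.0), (array([ 0.4412, -0.0966,  0.061 ]), 271.5), (array([ 0.4483, -0.0026,  0.061 ]), 267.5), (array([ 0.7314, -0.1127,  0.061 ]), 132.0)]
```

View pics/w9.png

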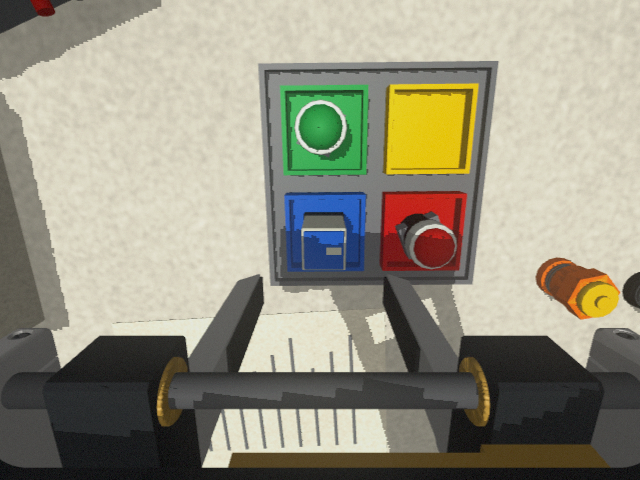

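The relay stands upright in the blue tub at (323,243), and red and green are undisturbed. Now the yellow gland, jaws turned near world x to stay clear of the orange gland and the screwdriver.

```bash
python3 -m creep '{"hand":[-0.5,-0.5,-0.5,-0.5,-0.5,-0.5,-0.5,-0.5,-0.5,-0.5,-0.5,-0.5],"slide":[[0,0.01,0.002],[0,0.035,0.007],[0,0.069,0.014],[0,0.104,0.021],[0,0.139,0.028],[0,0.174,0.035],[0,0.209,0.042],[0,0.244,0.049],[0.003,0.279,0.056],[0.007,0.307,0.062],[0.01,0.327,0.066],[0.012,0.334,0.0675]],"spin":[-4,-10,-16,-22,-28,-34,-40,-46,-52,-58,-63,-65]}'
python3 -m creep '{"hand":[-0.5,-0.5,-0.5],"slide":[[0.01,0,0],[0.015,0,0],[0.015,0,0]],"spin":[0,0,0]}'
python3 - <<'E'
from h import *
goto(.441,-.0965,.036,-20)
c=ctrl.calibration("wrist");im=ctrl.camera("wrist");cv2.imwrite("pics/w10.png",im[:,:,::-1])
for b in blobs(mask(im,"yellow"),200):
    (u,v),r=cv2.minEnclosingCircle(b);print((u,v),r,cv2.contourArea(b),np.round(onz(c,(u,v),.064),4))
E
```

```text
time_s: 23.12
ee_pos: [0.4389, -0.0993, 0.146]
eef_rot: [-1.409, 1.569, 2.957]
force: [-0.9, 0.4, -0.2]
grip_width: 0.0702
time_s: 23.37
ee_pos: [0.4392, -0.0962, 0.1304]
eef_rot: [-1.558, 1.568, 2.804]
force: [-0.5, -0.3, -0.3]
grip_width: 0.0704
t 23.37 pos [ 0.4392 -0.0962  0.1304] slide [ 0.0944  0.0021 -0.0004] dist 0.094 head -20.1 spin -0.1 j [-0.3   0.17  1.89  0.    1.09  0.05] w 0.0704
(291.0, 125.5) 29.10765838623047 1909.0 [ 0.451 -0.003  0.064]
(327.9575500488281, 254.42251586914062) 22.21333885192871 1444.5 [ 0.4435 -0.0957  0.064 ]
```

View pics/w10.png

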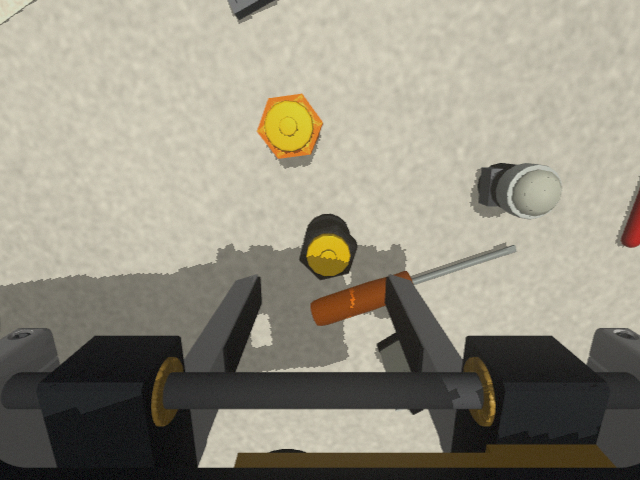

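The yellow gland is black-bodied, with its plug at (328,254), giving (0.443,-0.096). The orange gland at (291,126) and the screwdriver are clear. I descend and grip.

```bash
python3 -m creep '{"hand":[-0.5,-0.5,-0.5,-0.5,-0.5,1,1,1,1,1,1,1],"slide":[[0.02,0.003,-0.001],[0.05,0.003,-0.001],[0.075,0.003,-0.001],[0.089,0.003,-0.001],[0.093,0.003,-0.001],[0.093,0.003,-0.001],[0.093,0.003,-0.001],[0.093,0.003,-0.001],[0.093,0.003,-0.001],[0.093,0.003,-0.001],[0.093,0.003,-0.001],[0.093,0.003,-0.001]],"spin":[0,0,0,0,0,0,0,0,0,0,0,0]}' 20
python3 -m creep '{"hand":[1,1],"slide":[[0,0,0],[0,0,0]],"spin":[0,0]}' 20
python3 -c "
from h import *
goto(.578,.1595,.16,-30)"
```

```text
time_s: 24.42
ee_pos: [0.4435, -0.0973, 0.04]
eef_rot: [1.702, 1.57, -0.219]
force: [-1.1, 0.4, 7.7]
grip_width: 0.0394
time_s: 24.58
ee_pos: [0.4435, -0.0973, 0.04]
eef_rot: [1.716, 1.57, -0.204]
force: [-1.4, 1.4, 6.7]
grip_width: 0.0396
t 24.58 pos [ 0.4435 -0.0973  0.04  ] slide [-0.1199  0.0386 -0.2873] dist 0.314 head -20.0 spin 10.0 j [-0.3   0.33  1.94  0.    0.87  0.05] w 0.0396
```

```bash
python3 -m creep '{"hand":[1,1,1,1,1,1,1,1,1,1,1,1],"slide":[[-0.005,0,0],[-0.02,0,0],[-0.045,0,0],[-0.075,0.001,-0.004],[-0.1,0.002,-0.015],[-0.115,0.005,-0.035],[-0.122,0.009,-0.065],[-0.122,0.013,-0.099],[-0.122,0.018,-0.133],[-0.122,0.023,-0.167],[-0.122,0.027,-0.201],[-0.122,0.032,-0.234]],"spin":[0,0,0,0,1,3,5,8,11,14,17,20]}'
python3 -c "
from h import *
goto(.578,.1595,.16,-40)"
```

```text
time_s: 25.58
ee_pos: [0.5536, 0.1135, 0.1616]
eef_rot: [0.04, 1.571, -2.232]
force: [0.1, -0.4, -0.8]
grip_width: 0.0397
t 25.58 pos [0.5536 0.1135 0.1616] slide [ 0.0016 -0.011  -0.0509] dist 0.052 head -40.2 spin -0.2 j [ 0.14  0.38  1.54 -0.    1.22  0.84] w 0.0397
```

```bash
python3 -m creep '{"hand":[1,1,1,1,1],"slide":[[0,-0.005,-0.022],[0,-0.009,-0.04],[0,-0.011,-0.049],[0,-0.011,-0.05],[0,-0.011,-0.05]],"spin":[0,0,0,0,0]}'
python3 - <<'E'
from h import *
goto(.578,.1595,.048,-40)
cv2.imwrite("pics/w11.png",ctrl.camera("wrist")[:,:,::-1])
E
```

```text
time_s: 26.0
ee_pos: [0.5768, 0.1568, 0.1612]
eef_rot: [-0.415, 1.57, -2.684]
force: [-0.1, -0.1, -0.9]
grip_width: 0.0395
t 26.0 pos [0.5768 0.1568 0.1612] slide [ 0.1132 -0.0008 -0.003 ] dist 0.113 head -40.0 spin 0.0 j [ 0.2   0.45  1.44 -0.    1.25  0.9 ] w 0.0395
```

View pics/w11.png

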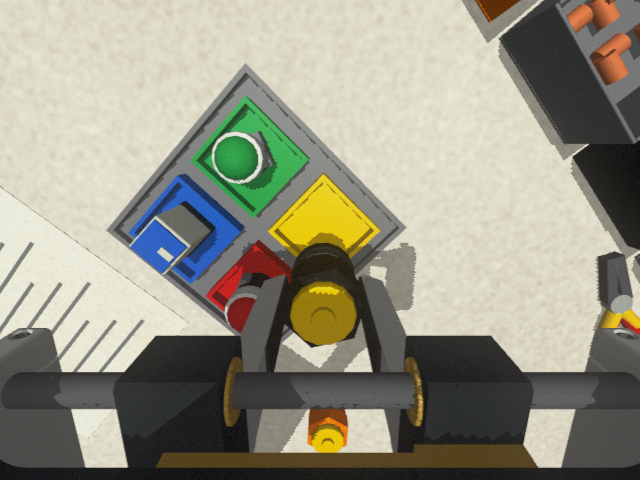

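The gland is upright at (323,312), over the yellow tub. I lower it.

```bash
python3 -m creep '{"hand":[1,1,1,1,1,1,1,1,1,1,1,1],"slide":[[0.01,-0.001,-0.002],[0.03,-0.001,-0.002],[0.05,-0.001,-0.002],[0.07,-0.001,-0.002],[0.085,-0.001,-0.002],[0.096,-0.001,-0.002],[0.104,-0.001,-0.002],[0.108,-0.001,-0.002],[0.11,-0.001,-0.002],[0.111,-0.001,-0.002],[0.112,-0.001,-0.002],[0.112,-0.001,-0.002]],"spin":[0,0,0,0,0,0,0,0,0,0,0,0]}'
python3 -m creep '{"hand":[1,1,1],"slide":[[0.0006,0,0],[0.0012,0,0],[0.0012,0,0]],"spin":[0,0,0]}'
```

```text
time_s: 27.05
ee_pos: [0.5778, 0.1593, 0.0498]
eef_rot: [2.499, 1.57, 0.229]
force: [0.1, 0.1, -0.1]
grip_width: 0.0394
time_s: 27.3
ee_pos: [0.5776, 0.1593, 0.0482]
eef_rot: [2.481, 1.571, 0.212]
force: [-0.9, -0.9, -1.3]
grip_width: 0.0397
```

```bash
python3 -m creep '{"hand":[1,1,1],"slide":[[0.0007,0,0],[0.0012,0,0],[0.0012,0,0]],"spin":[0,0,0]}'
```

```text
time_s: 27.55
ee_pos: [0.5777, 0.1594, 0.0481]
eef_rot: [2.549, 1.57, 0.28]
force: [-4.5, -0.7, 11.5]
grip_width: 0.0395
```

Contact at the expected height. I release and rise.

```bash
python3 -m creep '{"hand":[-0.5,-0.5,-0.5,-0.5,-0.5,-0.5,-0.5,-0.5,-0.5,-0.5,-0.5,-0.5],"slide":[[0,0,0],[0,0,0],[0,0,0],[0,0,0],[0,0,0],[0,0,0],[-0.01,0,0],[-0.03,0,0],[-0.06,0,0],[-0.09,0,0],[-0.115,0,0],[-0.13,0,0]],"spin":[0,0,0,0,0,0,0,0,0,0,0,0]}'
python3 -m creep '{"hand":[-0.5,-0.5,-0.5,-0.5,-0.5,-0.5],"slide":[[-0.01,0,0.01],[-0.02,0.01,0.03],[-0.02,0.03,0.06],[-0.02,0.05,0.09],[-0.02,0.055,0.1],[-0.02,0.055,0.1]],"spin":[0,0,0,0,0,0]}'
python3 - <<'E'
from h import *
for n in("wrist","side","top"): cv2.imwrite(f"pics/f_{n}.png",ctrl.camera(n)[:,:,::-1])
E
```

```text
time_s: 28.55
ee_pos: [0.5782, 0.1594, 0.181]
eef_rot: [2.48, 1.567, 0.211]
force: [0.5, 0.0, 1.1]
grip_width: 0.0704
time_s: 29.05
ee_pos: [0.5551, 0.0452, 0.1978]
eef_rot: [2.037, 1.57, -0.235]
force: [0.3, -0.8, 1.1]
grip_width: 0.0705
```

View pics/f_side.png

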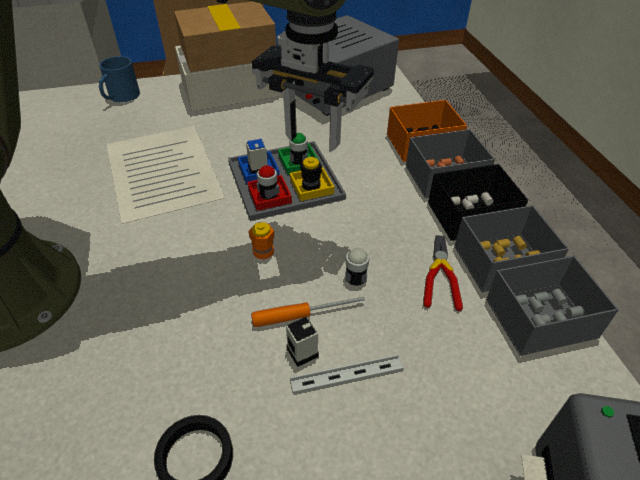

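View pics/f_wrist.png

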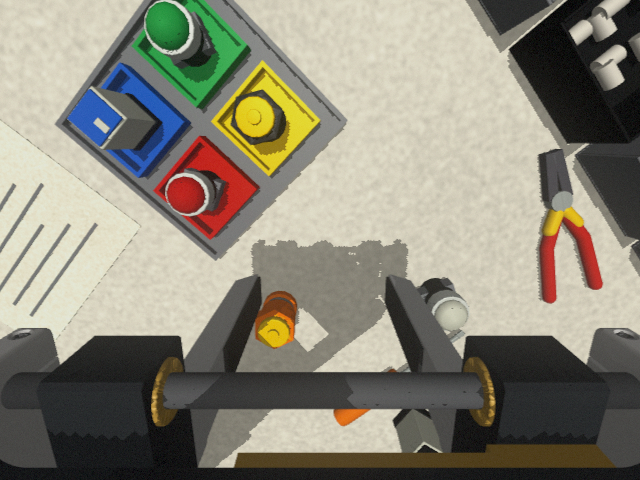

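View pics/f_top.png

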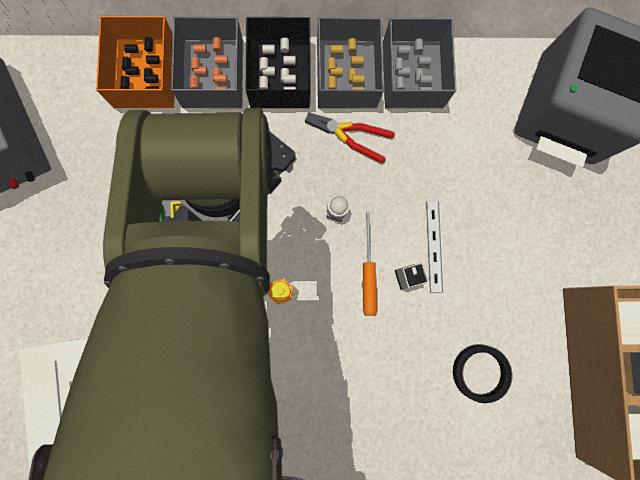

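In the wrist and side views all four parts stand upright in their tubs. The white lamp at (338,207) and black relay at (411,276) are where they were in the top view, and so are the orange gland and the tools. The gripper touches nothing.

```bash
python3 -m creep '{"hand":[-0.5,-0.5,-0.5],"slide":[[0,0,0],[0,0,0],[0,0,0]],"spin":[0,0,0]}'; python3 -c "
from station import ctrl
print(ctrl.hand_in())"
```

```text
time_s: 29.45
ee_pos: [0.5554, 0.0482, 0.1968]
eef_rot: [-1.097, 1.571, 2.919]
force: [-0.3, 0.0, -0.1]
grip_width: 0.0703
the job is handed in; nothing more can be done
None
```

The kit is packed and handed in at 29.5 s. I placed the red lamp, green lamp, blue relay and yellow gland, in that order, each in the tub of its own colour. Each was lowered to a light contact of about 5–12 N on the tub floor before release.

- **Placed parts:** the last wrist and side pictures show all four upright inside their tubs. The final top picture could not confirm this, because the arm hid the tray.
- **Left alone:** by eye, the white lamp, the black relay, the orange gland and the tools stand where they began. The gripper was clear, with no outside force beyond sensor noise.
- **Disagreements:**
  - Camera estimates of each part and tub differed by 2–5 mm. The side view's tub centres were up to 13 mm off because it sees the outer walls, so I did not use them.
  - While gripping the relay and the gland, the tool sat 3–4 mm higher than commanded, with about 6 N upward. I did not find the cause, but allowed for it when setting them down.
  - One sideways move towards the relay went about 4 cm off, high above everything, and I corrected it before descending.

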